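# Shake-test a rattling eye drive and tray it for repair

### The arm

A 7-joint arm with a two-finger parallel gripper is mounted at the origin on the work surface. World frame = base frame: x ahead of the robot, y to its left, z up, the work surface at z = 0. Lengths are in m, angles in rad, forces in N, time in s.
With the tool pointing down it reaches from about 0.425 to 0.95 m from the base axis. Payload 16.7 kg.
Tool frame: the origin (TCP) lies midway between the tips of the shut fingers; the grasp point (between the pads) lies bot.grasp_offset behind it (bot.grasp_offset is the distance from the TCP to the grasp point, in m); z points along the fingers, y is the line along which they close (so a half turn about z gives the same grasp; the last joint's range is limited). The gripper opens to 94 mm and grips with 3 to 60 N. Pads are 16 mm wide; open, the fingers measure 119 mm over their backs; the gripper's body (75 mm by 177 mm) begins 78 mm behind the grasp point.
Start: joints at [-0.149, 0.426, 0.074, 1.606, -0.034, 1.111, -0.067], TCP at [0.675, -0, 0.205] pointing down, gripper open.
Joint ranges: [-2.85, 2.85], [-0.5, 2.14], [-1.23, 1.37], [0.21, 2.46], [-1.02, 4.16], [0.16, 2.05], [-2.73, 2.73]. Speed limits (rad/s): [1.89, 1.89, 2.39, 2.39, 3.01, 3.01, 3.01].

### API

Orientations are given as a rotation vector (axis times angle).
In Python, from plant import bot gives the robot as it stands. The module is installed in compiled form; this text tells all that it offers.
- The arm moves only by the shell command python3 -m jog 'ROWS'. ROWS is a JSON object of lists of equal length, an entry for each row: "offset": the shift along the tool's x, y, z each as a share of 3 cm, from -1 to 1, a list of three; "delta_rot": the turn, a rotation vector about the tool's x, y, z each as a share of 1.5 rad, from -1 to 1, a list of three; "jaw": the opening, from 0 (shut) to 1 (fully open). A call has 1 to 20 rows; each row shifts and turns the commanded pose from where the row before left it, along the tool's axes as they then stand; what a row does not reach is not made up. A row lasts 1/8 s, in which the tool goes at most 62.5 mm and 10.7 degrees, less where a joint would pass 70% of its speed; a pose out of reach is approached as far as the arm can. A call with a number of a shift or a turn outside -1 to 1 is refused whole. A call with a gripper value outside its range is refused whole. The fingers move at their own pace and stop on an object; the grip force is fixed at half the most. Time passes only in rows, so rows that do not move let the fingers close. It gives the time, the measured TCP pose, the force, the opening and the grip force at its end, in the units of the state.
- bot.observe(): the state, without advancing time (a new reading comes with each control period).
- bot.snapshot(name): name is "scene" or "side" or "wrist"; returns a dict with "color" (420x560x3 uint8, red, green, blue), "vertical_fov" (degrees; the focal length in pixels is half the picture's height over the tangent of half this angle, whatever the lens; pixels are square), "cx", "cy" (the principal point, pixels), "camera_from_world" (4x4, takes a point from world to camera coordinates); the wrist camera has in their place "hand_eye" (4x4, takes a point from camera to tool coordinates, whose origin is the TCP and whose axes are the flange's). Camera axes: x right, y up, looking along -z (the intrinsics and any distortion apply to the point x, -y, -z); pixel columns grow to the right and rows downward; lengths in m; the calibration is good to about 2 mm. The wrist camera is an equidistant fisheye: a pixel r from the principal point sees the ray r / f radians off the axis. A picture is of the moment at which its call begins: read the wrist's pose just before it. There is no depth.
- bot.finish_job(): hands the job in; it is judged then, once.
The state is a dict: "time": time; "joint_pos": joint angles; "qvel": joint speeds; "joint_torque": joint torques, N m; "position": TCP position; "tool_rot": TCP orientation; "wrist_force": force on the tool from outside, world axes, zero at the start; "wrist_torque": the same for the moment, N m; "grip_width": opening from 0.0 (shut) to 1.0 (fully open); "grip_force": force on a finger pad.
Only numpy, scipy, OpenCV 4.12 (cv2) and the standard library are available. Lean on these libraries where they do the work, as an engineer would, in place of code of your own. Each camera call takes 0.05 s, during which the arm holds its last target. There are 200 camera calls.

### The job

The eye drive with the orange cover has a weight come loose inside its sealed housing. Pick it up, hold it clear of the bench and shake it gently a few times along its length, to and fro, so that the weight can be felt knocking from end to end; then set it down softly, upright on the floor of the red tray, and let go. Leave the blue-covered drive where it is.

Things in the scene. Friction and masses are not known exactly. Their poses are not given: they have to be found in the camera images.
- orange_drive_center (a point): Centre (half-way up) of the loose sealed eye drive with the orange cover: an upright box with a mid-grey plastic body, 90 mm long (its x axis), 40 mm wide (y), 48 mm high (z, up), about 0.3 kg in all, smooth parallel sides; a brass shaft 8 mm thick stands 10 mm out of its +x end. Origin 24 mm above its underside.
- loose_weight (a joint): The weight hidden inside the orange drive, 60 g, sliding with little friction along the drive's length: its place along the drive's x axis in m, 0 in the middle, -0.012 and +0.012 against the two ends. It stays put while the drive moves steadily or speeds up by less than about 0.35 m/s2 and slides above about 0.6 m/s2; brisk strokes of 50 to 80 mm along the drive's length, each over in 0.3 to 0.5 s, throw it against the ends at 0.1 to 0.5 m/s.
- repair_tray_in (a point): Centre of the inner floor of the fixed, shallow red tray: outside 200 mm (its x axis) by 150 mm (y) by 22 mm high, walls 4 mm thick; this point lies about 4 mm above the bench.
- blue_drive_center (a point): Centre of the look-alike drive with the blue cover, same size and shape, loose, 0.3 kg; its origin lies 24 mm above its underside.

How it is judged:
By the outcome, as a careful person would: the job done as asked, in the order asked, and still so for the second after the job is handed in, with the robot touching nothing.
It also fails if it takes over 42 s, if anything falls off the work surface, if the arm or the gripper's body presses on something with over 40 N, if the wrist force passes 120 N, or if a joint passes its speed limit or range.

## Working session

There is one attempt and no reset: what is moved stays moved. The work goes in short steps, Python scripts to look and compute and a shell command to move; the robot and the scene stay as the last step left them, time stands still between calls to the robot, and variables do not carry over. Pictures are saved under pics/ and viewed, at most 10 in all, crops included, and the job is handed in when it is done.

```bash
mkdir -p pics; cat > h.py <<'E'
import numpy as np, cv2
from plant import bot
def snap(n,f):
    s=bot.observe(); d=bot.snapshot(n); cv2.imwrite(f,cv2.cvtColor(d["color"],cv2.COLOR_RGB2BGR)); return s,d
E
python3 - <<'E'
from h import *
import pickle
for n in("scene","side","wrist"):
    s,d=snap(n,f"pics/{n}0.png"); pickle.dump((s,d),open(n+"0.pkl","wb"))
    print(n,{k:(np.round(v,4).tolist() if not isinstance(v,float) else v) for k,v in d.items() if k!="color"})
print(s, bot.grasp_offset)
E
```

```text
scene {'vertical_fov': 49.59961879176542, 'cx': 284.3222403516145, 'cy': 207.48531199133515, 'camera_from_world': [[-0.7132, 0.7009, 0.0044, 0.3698], [-0.4425, -0.4552, 0.7727, 0.1861], [0.5436, 0.5491, 0.6348, -1.1474], [0.0, 0.0, 0.0, 1.0]]}
side {'vertical_fov': 54.708880865665485, 'cx': 278.2715486441584, 'cy': 208.45106995123155, 'camera_from_world': [[-0.9869, -0.1609, -0.0153, 0.5053], [0.112, -0.7494, 0.6526, -0.0944], [-0.1165, 0.6423, 0.7576, -0.8483], [0.0, 0.0, 0.0, 1.0]]}
wrist {'vertical_fov': 65.70646984690485, 'cx': 280.59996253172056, 'cy': 207.6649290497718, 'hand_eye': [[-0.0008, 0.9711, 0.2387, 0.0686], [1.0, 0.0007, 0.0006, -0.0001], [0.0004, 0.2387, -0.9711, -0.1795], [0.0, 0.0, 0.0, 1.0]]}
{'time': 0.1, 'joint_pos': array([-0.14947186,  0.42663103,  0.07385957,  1.60652193, -0.03412034,
        1.11080524, -0.06710428]), 'qvel': array([ 0.00138435, -0.00041888,  0.00080643, -0.00063164, -0.00068327,
       -0.00043403, -0.00192961]), 'joint_torque': array([ 8.83693836e-03, -9.37480974e+01,  3.67656559e+00, -4.55044663e+01,
       -4.87404736e-02,  1.68144610e-02,  1.07460426e-04]), 'position': array([ 6.74614211e-01, -4.31744036e-05,  2.04880766e-01]), 'tool_rot': array([-2.22100544e+00, -2.22083126e+00,  1.29214540e-03]), 'wrist_force': array([-0.5106672 ,  0.55358488,  0.0971016 ]), 'wrist_torque': array([0.01891043, 0.01686188, 0.07872445]), 'grip_force': 0.0, 'grip_width': 1.0033359781490103} 0.0188
```

View pics/scene0.png

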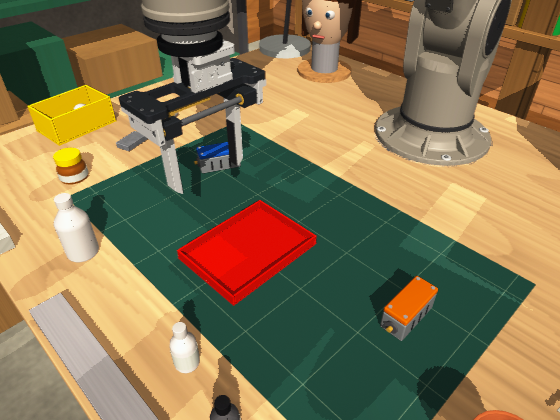

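View pics/wrist0.png

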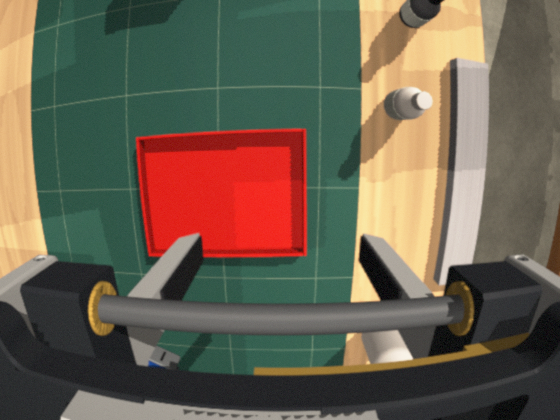

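The scene view shows the orange drive around (410,305) with its shaft at (390,329), the tray centred around (248,250) and the blue drive behind the fingers around (213,157). In the wrist view the tray spans (137..307, 130..257).

```bash
python3 - <<'E'
import cv2,numpy as np
a=cv2.imread("pics/scene0.png"); s=cv2.imread("pics/side0.png")
c=cv2.resize(a[265:350,365:455],None,fx=6,fy=6,interpolation=cv2.INTER_CUBIC)
cv2.imwrite("pics/crop.png",c)
E
```

```text
(no output)
```

View pics/crop.png

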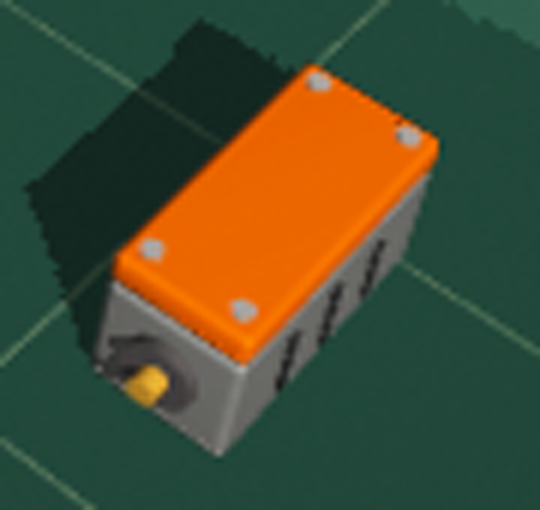

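View pics/side0.png

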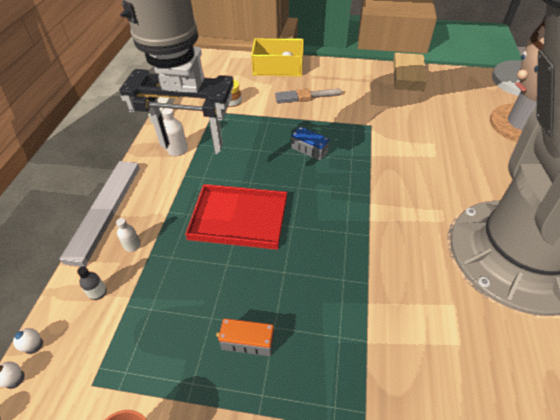

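The crop shows the four cover screws at crop pixels (320,82), (408,136), (152,249), (243,310), and the shaft tip at about (147,385). In the side view the orange cover is around (247,333) and the tray rim corners are near (203,187), (287,188), (278,246), (189,239).

```bash
cat >> h.py <<'E'
def ray(d,uv,z,T=None):
    "pinhole pixel to the world plane at height z"
    f=d["color"].shape[0]/2/np.tan(np.radians(d["vertical_fov"])/2)
    M=np.linalg.inv(d["camera_from_world"]); v=M[:3,:3]@[(uv[0]-d["cx"])/f,-(uv[1]-d["cy"])/f,-1]
    return M[:3,3]+v*(z-M[2,3])/v[2]
def wray(s,d,uv,z):
    from scipy.spatial.transform import Rotation as R
    f=d["color"].shape[0]/2/np.tan(np.radians(d["vertical_fov"])/2)
    p=np.array([uv[0]-d["cx"],-(uv[1]-d["cy"])]); r=np.hypot(*p); t=r/f
    v=np.r_[p/r*np.sin(t),-np.cos(t)]; W=np.eye(4); W[:3,:3]=R.from_rotvec(s["tool_rot"]).as_matrix(); W[:3,3]=s["position"]
    M=W@d["hand_eye"]; v=M[:3,:3]@v; return M[:3,3]+v*(z-M[2,3])/v[2]
E
python3 - <<'E'
from h import *
import pickle
np.set_printoptions(precision=4,suppress=True)
_,d=pickle.load(open("scene0.pkl","rb"));_,e=pickle.load(open("side0.pkl","rb"));s,w=pickle.load(open("wrist0.pkl","rb"))
P=np.array([ray(d,(x/6-.42+365,y/6-.42+265),.048) for x,y in [(320,82),(408,136),(152,249),(243,310)]])
print(P[:,:2],"c",P.mean(0)); ax=P[2:].mean(0)-P[:2].mean(0); print("x axis deg",np.degrees(np.arctan2(ax[1],ax[0])),np.linalg.norm(ax))
def cent(im,dd,z,lo,hi):
    h=cv2.cvtColor(im["color"],cv2.COLOR_RGB2HSV); m=cv2.inRange(h,lo,hi)
    n,l,st,c=cv2.connectedComponentsWithStats(m)
    k=1+np.argmax(st[1:,4]); cn=np.argwhere(l==k)[:,::-1].astype(np.float32)
    return cv2.boxPoints(cv2.minAreaRect(cn)),c[k],st[k]
for im in(d,e):
    b,c,st=cent(im,im,0,(6,180,120),(14,255,255)); print("orange",c,st,ray(im,c,.046))
for nm,im in(("scene",d),("side",e)):
    pts={"scene":[(260,202),(316,239),(234,302),(179,254)],"side":[(203,187),(287,188),(278,246),(189,239)]}[nm]
    Q=np.array([ray(im,p,.022) for p in pts]);print(nm,Q[:,:2],Q.mean(0))
Q=np.array([wray(s,w,p,.022) for p in [(137,138),(306,129),(306,257),(148,256)]]);print("wrist",Q[:,:2],Q.mean(0))
E
```

```text
[[0.4842 0.2624]
 [0.4839 0.2882]
 [0.5605 0.2637]
 [0.5599 0.2896]] c [0.5221 0.276  0.048 ]
x axis deg 0.9989510810990023 0.0761857322642202
orange [410.3243 300.0132] [ 384  276   54   50 1292] [0.5277 0.2777 0.046 ]
orange [246.1465 332.5605] [ 219  320   54   27 1058] [0.5221 0.2764 0.046 ]
scene [[ 0.5119 -0.0752]
 [ 0.5112  0.0735]
 [ 0.7073  0.0807]
 [ 0.7085 -0.0661]] [0.6097 0.0032 0.022 ]
side [[ 0.703  -0.0693]
 [ 0.5064 -0.0952]
 [ 0.5005  0.0721]
 [ 0.6896  0.0825]] [ 0.5999 -0.0025  0.022 ]
wrist [[ 0.5043  0.0644]
 [ 0.7022  0.069 ]
 [ 0.7046 -0.0817]
 [ 0.5048 -0.084 ]] [ 0.604  -0.0081  0.022 ]
```

Drive centre is about (0.522, 0.276) with yaw about 1°. The tray centre is about (0.605, -0.002). I'll move above the drive and turn the tool 91° in yaw.

```bash
python3 -m jog '{"offset":[[0.767,-0.425,0],[0.767,-0.425,0],[0.767,-0.425,0],[0.767,-0.425,0],[0.767,-0.425,0],[0.767,-0.425,0],[0.767,-0.425,0],[0.767,-0.425,0],[0.767,-0.425,0],[0.767,-0.425,0],[0.767,-0.425,0],[0.767,-0.425,0],[0,0,0]],"delta_rot":[[0,0,0],[0,0,0],[0,0,0],[0,0,0],[0,0,0],[0,0,0],[0,0,0],[0,0,0],[0,0,0],[0,0,0],[0,0,0],[0,0,0],[0,0,0]],"jaw":[1,1,1,1,1,1,1,1,1,1,1,1,1]}'
python3 -m jog '{"offset":[[0,0,0],[0,0,0],[0,0,0],[0,0,0],[0,0,0],[0,0,0],[0,0,0],[0,0,0],[0,0,0],[0,0,0],[0,0,0]],"delta_rot":[[0,0,-0.1058],[0,0,-0.1058],[0,0,-0.1058],[0,0,-0.1058],[0,0,-0.1058],[0,0,-0.1058],[0,0,-0.1058],[0,0,-0.1058],[0,0,-0.1058],[0,0,-0.1058],[0,0,0]],"jaw":[1,1,1,1,1,1,1,1,1,1,1]}'
python3 - <<'E'
from h import *
import pickle
from scipy.spatial.transform import Rotation as R
s,d=snap("wrist","pics/wrist1.png"); pickle.dump((s,d),open("wrist1.pkl","wb"))
print(s["time"],s["position"],R.from_rotvec(s["tool_rot"]).as_matrix().round(4),s["joint_pos"])
E
```

```text
time: 1.78
position: [0.5208, 0.278, 0.2053]
tool_rot: [-2.218, -2.224, 0.0]
wrist_force: [0.8, -0.5, 0.4]
grip_width: 0.998
grip_force: 0.0
time: 3.15
position: [0.5224, 0.2752, 0.2053]
tool_rot: [0.022, -3.141, 0.0]
wrist_force: [-0.3, -0.7, -0.4]
grip_width: 0.997
grip_force: 0.0
3.15 [0.52241307 0.2751566  0.20531106] [[-9.999e-01 -1.430e-02 -3.000e-04]
 [-1.430e-02  9.999e-01 -2.000e-04]
 [ 3.000e-04 -2.000e-04 -1.000e+00]] [-0.34181356  0.30721015 -0.30909943  1.78406416  0.10529715  1.06675005
  0.89677167]
```

View pics/wrist1.png

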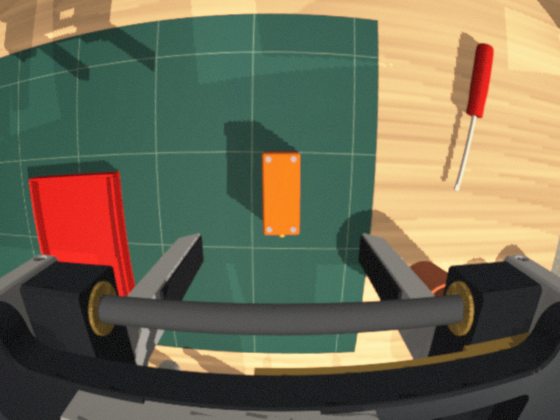

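The wrist view shows the orange drive's screws at (268,159), (293,159), (269,230), (294,230), with the shaft at (282,236) pointing at the robot-away end.

```bash
python3 - <<'E'
from h import *
import pickle
s,w=pickle.load(open("wrist1.pkl","rb"))
P=np.array([wray(s,w,p,.048) for p in [(268,159),(293,159),(269,230),(294,230)]]);print(P[:,:2].round(4),P.mean(0).round(4))
ax=P[2:].mean(0)-P[:2].mean(0); print(np.degrees(np.arctan2(ax[1],ax[0])),np.linalg.norm(ax))
h=cv2.cvtColor(w["color"],cv2.COLOR_RGB2HSV); m=cv2.inRange(h,(6,180,120),(14,255,255)); n,l,st,c=cv2.connectedComponentsWithStats(m); k=[i for i in range(1,n) if abs(c[i][0]-281)<10 and st[i,4]>500][0]; print(c[k],wray(s,w,c[k],.048))
print(cv2.minAreaRect(np.argwhere(l==k)[:,::-1].astype(np.float32)))
E
```

```text
[[0.4842 0.2612]
 [0.4839 0.2871]
 [0.5612 0.2627]
 [0.5608 0.2899]] [0.5225 0.2752 0.048 ]
1.5793571965588862 0.0769852200148428
[280.16030231 190.75536993] [0.51765995 0.27426127 0.048     ]
((280.5, 193.0), (82.0, 37.0), 90.0)
```

```bash
python3 -m jog '{"offset":[[0,0,0.5],[0,0,0.75],[0,0,0.75],[0,0,0.75],[0,0,0.75],[0,0,0.75],[0,0,0.75],[0,0,0.75],[0,0,0.4],[0,0,0.2],[0,0,0.15],[0,0,0],[0,0,0]],"delta_rot":[[0,0,0],[0,0,0],[0,0,0],[0,0,0],[0,0,0],[0,0,0],[0,0,0],[0,0,0],[0,0,0],[0,0,0],[0,0,0],[0,0,0],[0,0,0]],"jaw":[1,1,1,1,1,1,1,1,1,1,1,1,1]}'
python3 -m jog '{"offset":[[0,0,0],[0,0,0],[0,0,0],[0,0,0],[0,0,0],[0,0,0],[0,0,0],[0,0,0]],"delta_rot":[[0,0,0],[0,0,0],[0,0,0],[0,0,0],[0,0,0],[0,0,0],[0,0,0],[0,0,0]],"jaw":[0.8,0.6,0.3,0,0,0,0,0]}'
```

```text
time: 4.82
position: [0.5223, 0.2762, 0.011]
tool_rot: [-0.025, 3.141, 0.001]
wrist_force: [0.1, 0.2, -0.3]
grip_width: 1.003
grip_force: 0.0
time: 5.82
position: [0.522, 0.276, 0.0105]
tool_rot: [0.025, -3.141, 0.0]
wrist_force: [0.4, -1.0, -0.1]
grip_width: 0.424
grip_force: 30.0
```

Gripped at 40 mm with 30 N. I'll lift it, then shake along x.

```bash
python3 -m jog '{"offset":[[0,0,-0.2],[0,0,-0.5],[0,0,-0.8],[0,0,-0.8],[0,0,-0.8],[0,0,-0.8],[0,0,-0.5],[0,0,-0.2],[0,0,0],[0,0,0],[0,0,0]],"delta_rot":[[0,0,0],[0,0,0],[0,0,0],[0,0,0],[0,0,0],[0,0,0],[0,0,0],[0,0,0],[0,0,0],[0,0,0],[0,0,0]],"jaw":[0,0,0,0,0,0,0,0,0,0,0]}'
python3 - <<'E'
from h import *
s,d=snap("side","pics/side1.png"); cv2.imwrite("pics/side1c.png",cv2.resize(d["color"][180:420,150:400,::-1],None,fx=2,fy=2))
E
```

```text
time: 7.2
position: [0.5216, 0.276, 0.1478]
tool_rot: [0.025, -3.14, 0.001]
wrist_force: [0.4, -0.0, -3.6]
grip_width: 0.425
grip_force: 30.0
```

View pics/side1c.png

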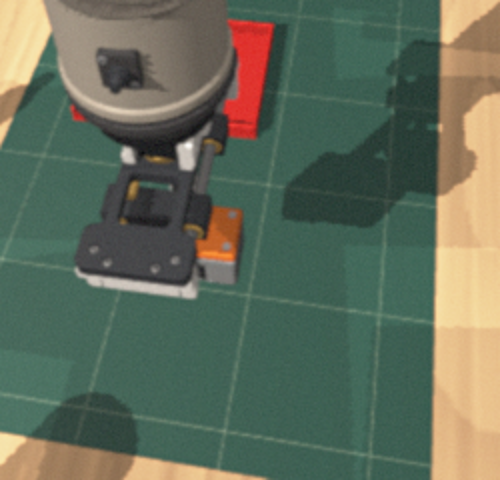

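The crop shows the orange drive held level in the gripper (cover at crop 225,235), well above the mat. Now the first two strokes, one call each, to check the amplitude reached.

```bash
python3 -m jog '{"offset":[[-0.65,0,0],[-0.9,0,0],[-0.65,0,0]],"delta_rot":[[0,0,0],[0,0,0],[0,0,0]],"jaw":[0,0,0]}'
python3 -m jog '{"offset":[[0.65,0,0],[0.9,0,0],[0.65,0,0]],"delta_rot":[[0,0,0],[0,0,0],[0,0,0]],"jaw":[0,0,0]}'
python3 -c "
from plant import bot; s=bot.observe(); print(s['time'],s['position'],s['qvel'].round(2),s['wrist_force'],s['wrist_torque'])"
```

```text
time: 7.62
position: [0.5889, 0.277, 0.1481]
tool_rot: [0.025, -3.141, 0.0]
wrist_force: [0.2, -0.6, -3.2]
grip_width: 0.422
grip_force: 30.0
time: 8.0
position: [0.5208, 0.2761, 0.148]
tool_rot: [0.026, -3.141, 0.0]
wrist_force: [-0.7, -0.0, -3.5]
grip_width: 0.424
grip_force: 30.0
8.0 [0.52079003 0.27607398 0.14801356] [-0.06 -0.21 -0.06  0.3  -0.03 -0.11 -0.12] [-0.65977925 -0.04888631 -3.46294269] [ 0.08453493 -0.03941061 -0.01926325]
```

Strokes track fully: 66 mm in 0.375 s. Two more to-and-fro cycles, then a pause.

```bash
python3 -m jog '{"offset":[[-0.65,0,0],[-0.9,0,0],[-0.65,0,0],[0.65,0,0],[0.9,0,0],[0.65,0,0],[-0.65,0,0],[-0.9,0,0],[-0.65,0,0],[0.65,0,0],[0.9,0,0],[0.65,0,0],[0,0,0],[0,0,0],[0,0,0]],"delta_rot":[[0,0,0],[0,0,0],[0,0,0],[0,0,0],[0,0,0],[0,0,0],[0,0,0],[0,0,0],[0,0,0],[0,0,0],[0,0,0],[0,0,0],[0,0,0],[0,0,0],[0,0,0]],"jaw":[0,0,0,0,0,0,0,0,0,0,0,0,0,0,0]}'
python3 -c "
from plant import bot; s=bot.observe(); print(s['position'],s['wrist_torque'])"
```

```text
time: 9.88
position: [0.5226, 0.276, 0.1483]
tool_rot: [0.024, -3.141, -0.0]
wrist_force: [-0.2, 1.2, -3.4]
grip_width: 0.426
grip_force: 30.0
[0.52262267 0.27598895 0.14831539] [ 0.07199994 -0.05651719  0.00313479]
```

```bash
python3 -m jog '{"offset":[[-0.084,-0.3,0],[-0.168,-0.6,0],[-0.252,-0.9,0],[-0.252,-0.9,0],[-0.252,-0.9,0],[-0.252,-0.9,0],[-0.252,-0.9,0],[-0.252,-0.9,0],[-0.252,-0.9,0],[-0.252,-0.9,0],[-0.224,-0.8,0],[-0.112,-0.4,0],[0,0,0],[0,0,0]],"delta_rot":[[0,0,0],[0,0,0],[0,0,0],[0,0,0],[0,0,0],[0,0,0],[0,0,0],[0,0,0],[0,0,0],[0,0,0],[0,0,0],[0,0,0],[0,0,0],[0,0,0]],"jaw":[0,0,0,0,0,0,0,0,0,0,0,0,0,0]}'
python3 - <<'E'
from h import *
s,d=snap("wrist","pics/wrist2.png"); s,e=snap("side","pics/side2.png"); s,f=snap("scene","pics/scene2.png")
cv2.imwrite("pics/comb.png",np.hstack([cv2.resize(x["color"][:,:,::-1],(400,300)) for x in(d,f)]))
print(s["position"],s["tool_rot"])
E
```

```text
time: 11.62
position: [0.6044, -0.0007, 0.1485]
tool_rot: [0.027, -3.141, -0.001]
wrist_force: [-0.0, -0.1, -3.1]
grip_width: 0.425
grip_force: 30.0
[ 6.04405174e-01 -5.49499317e-04  1.48490753e-01] [ 2.75323217e-02 -3.14135538e+00 -5.72850468e-04]
```

View pics/comb.png

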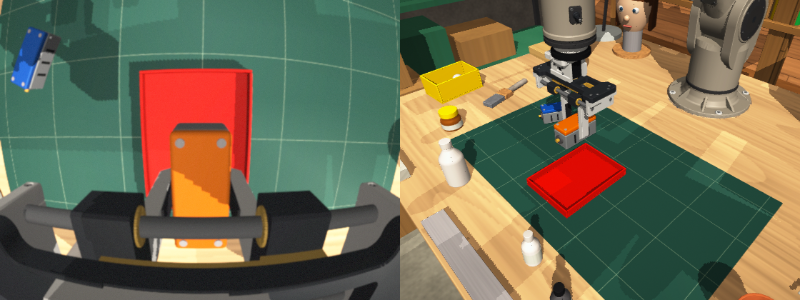

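The wrist view (left half) shows the drive held level over the tray. The tray's robot-side rim corners are at about (139,70) and (253,69) in the half-size picture. I'll check the tray centre with them.

```bash
python3 - <<'E'
from h import *
import pickle
s=bot.observe(); _,w=pickle.load(open("wrist0.pkl","rb"))
a,b=[wray(s,w,p,.022) for p in[(194.6,98),(354.2,97)]];print(a,b,(a+b)/2)
E
```

```text
[ 0.50522185 -0.08421859  0.022     ] [0.50241729 0.06682839 0.022     ] [ 0.50381957 -0.0086951   0.022     ]
```

Tray centre y is about -0.006, so I shift 5 mm and descend.

```bash
python3 -m jog '{"offset":[[0,-0.08,0.3],[0,-0.09,0.7],[0,0,0.8],[0,0,0.8],[0,0,0.8],[0,0,0.4],[0,0,0.2],[0,0,0.1],[0,0,0.1],[0,0,0.1],[0,0,0],[0,0,0]],"delta_rot":[[0,0,0],[0,0,0],[0,0,0],[0,0,0],[0,0,0],[0,0,0],[0,0,0],[0,0,0],[0,0,0],[0,0,0],[0,0,0],[0,0,0]],"jaw":[0,0,0,0,0,0,0,0,0,0,0,0]}'
python3 -m jog '{"offset":[[0,0,0.04],[0,0,0.04],[0,0,0.03],[0,0,0]],"delta_rot":[[0,0,0],[0,0,0],[0,0,0],[0,0,0]],"jaw":[0,0,0,0]}'
```

```text
time: 13.28
position: [0.6048, -0.0067, 0.0196]
tool_rot: [-0.025, 3.141, 0.0]
wrist_force: [-0.5, 0.5, -3.4]
grip_width: 0.423
grip_force: 30.0
time: 13.78
position: [0.6046, -0.0067, 0.0161]
tool_rot: [0.025, -3.141, -0.0]
wrist_force: [1.2, 0.1, -4.4]
grip_width: 0.424
grip_force: 30.0
```

```bash
for i in 1; do :; done; python3 -m jog '{"offset":[[0,0,0.02],[0,0,0.02],[0,0,0],[0,0,0]],"delta_rot":[[0,0,0],[0,0,0],[0,0,0],[0,0,0]],"jaw":[0,0,0,0]}'
```

```text
time: 14.28
position: [0.6047, -0.0067, 0.015]
tool_rot: [0.025, -3.141, -0.0]
wrist_force: [-0.7, -0.0, -3.4]
grip_width: 0.429
grip_force: 30.0
```

```bash
python3 -m jog '{"offset":[[0,0,0.02],[0,0,0],[0,0,0]],"delta_rot":[[0,0,0],[0,0,0],[0,0,0]],"jaw":[0,0,0]}'
```

```text
time: 14.65
position: [0.6047, -0.0067, 0.0145]
tool_rot: [-0.025, 3.141, 0.0]
wrist_force: [-0.3, -1.0, -0.1]
grip_width: 0.421
grip_force: 30.0
```

The load has gone to zero, so the drive rests on the tray floor. Now I open partway and retreat.

```bash
python3 -m jog '{"offset":[[0,0,0],[0,0,0],[0,0,0],[0,0,0],[0,0,0],[0,0,0],[0,0,-0.1],[0,0,-0.4],[0,0,-0.8],[0,0,-0.8],[0,0,-0.8],[0,0,-0.8],[0,0,-0.8],[0,0,-0.4],[0,0,0],[0,0,0]],"delta_rot":[[0,0,0],[0,0,0],[0,0,0],[0,0,0],[0,0,0],[0,0,0],[0,0,0],[0,0,0],[0,0,0],[0,0,0],[0,0,0],[0,0,0],[0,0,0],[0,0,0],[0,0,0],[0,0,0]],"jaw":[0.5,0.55,0.6,0.65,0.65,0.65,0.65,0.65,0.65,0.65,0.65,0.65,0.65,0.65,0.65,0.65]}'
python3 - <<'E'
from h import *
s,d=snap("wrist","pics/wrist3.png"); s,f=snap("scene","pics/scene3.png")
cv2.imwrite("pics/comb3.png",np.hstack([cv2.resize(x["color"][:,:,::-1],(400,300)) for x in(d,f)]))
E
```

```text
time: 16.65
position: [0.6042, -0.0068, 0.1606]
tool_rot: [0.025, -3.14, 0.0]
wrist_force: [0.2, -0.0, 0.4]
grip_width: 0.645
grip_force: 0.0
```

View pics/comb3.png

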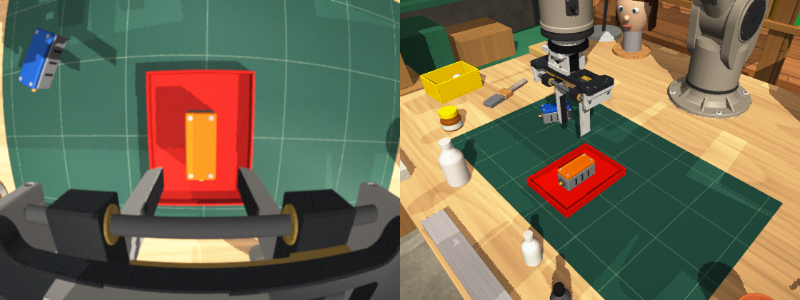

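Both views show the orange drive upright in the middle of the red tray (wrist 200,147; scene 577,172). The gripper is clear, and the blue drive has not moved.

```bash
python3 -c "
from plant import bot; print(bot.finish_job())"
```

```text
the job is handed in; nothing more can be done
None
```

I shook the orange drive through three to-and-fro cycles along its length, set it down upright on the red tray floor and let go; the blue drive was never touched, and I handed the job in at about 17 s without any direct reading of the weight knocking.

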